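# Hang the tool rack on its two pins and lay the hand fork in it

## Task

Hang the yellow tool rack on the two steel pins of the green slatted frame, one pin through each hole, with its back plate pushed fully home against the slats, and let go of it. Then lay the blue hand fork flat in the hung rack, across both side boards and about centred between plate and bar, lowering it into place rather than dropping it. Leave the pot, watering can and hammer where they are.

Things in the scene. Friction and masses are not known exactly. Their poses are not given: they have to be found in the camera images.
- frame: Low green-painted wooden slat frame fixed to the bench, 240 wide (y), 165 high, 110 deep. Origin at bench level under the middle of its slats' front faces (plane x = 0); -x is the front, to which the pins point; z up. Slats 20 thick at z 30 to 75 and 115 to 165. Two steel pins stand out of the upper slat at y = +85 and -85.
- pin_left_root (a point): Where the axis of the +y pin leaves the slat's face: (0, 85, 145) in the frame's axes, which this point shares. Both pins are straight, round, 9 in diameter, and rise 15 degrees as they go out to -x.
- pin_right_root (a point): The same for the -y pin: (0, -85, 145).
- pin_left_tip (a point): Round-ended tip of the +y pin, on its axis: (-33, 85, 154) in the frame's axes.
- pin_right_tip (a point): Tip of the -y pin: (-33, -85, 154).
- rack: Loose yellow tool rack, about 0.35 kg, standing upright. Origin: middle of its back plate's lower back edge; -x front, z up. Back plate x -6 to 0, 200 wide (y), 115 high, two holes. Side boards 12 thick at y = +60 and -60, x -106 to -6, tops at z 65, no floor between. Dark front bar joins them. Hung, its back is on the frame's slats, axes along the frame's, underside about 47 over the bench.
- hole_left (a point): Centre of the +y hole, mid-thickness of the plate: (-3, 85, 95) in the rack's axes, which this point shares. Both holes are round, 18 in diameter, through the plate along x. It goes on the left pin.
- hole_right (a point): Centre of the -y hole: (-3, -85, 95).
- rack_bar (a point): Centre of the dark wooden front bar: (-113, 0, 72.5) in the rack's axes. Bar x -120 to -106 (14 thick), y -66 to 66, z 55 to 90; its middle 100 mm can be pinched from above across the thickness.
- fork: Loose blue plastic hand fork, 200 long, about 90 g, lying flat. Origin at mid-length on its flat underside; x along it to the tines, z up. Handle x -100 to 5, 24 wide, 22 high; neck to x 33, 14 wide, 12 high; tines to x 100, 46 wide overall, 7 high. In the rack it lies along the rack's y, either way round, underside on both side boards' tops (z 65 of the rack).
- fork_grip (a point): Point on the handle near the centre of mass: (-15, 0, 11) in the fork's axes; pinch across the 24 width.
- pot: Terracotta pot, 114 across the rim, 100 high, loose, empty; origin under its centre. Leave alone.
- can: Empty aluminium watering can, 130 across, 160 high, spout to its +y (160 out), handle to -y (120 out); loose; origin under its body's centre. Leave alone.
- hammer: Tack hammer 200 long lying on the bench, loose, x along it, head to +x. Leave alone.
Not all that is in view belongs to the job. Of the things that look like the rack, take the one that is farthest to the robot's right at the start. Several things look just like the fork: the one meant starts farthest to the robot's right.

How it is judged:
On the way, in this order (a step that is already met when the one before it is completed fails the run):
1. the rack hangs on both pins, home against the slats, and has been let go (x of hole_left in the frame of frame between -0.012 and 0.004 m and y of hole_left in the frame of frame between 0.078 and 0.092 m and z of hole_left in the frame of frame between 0.134 and 0.151 m and x of hole_right in the frame of frame between -0.012 and 0.004 m and y of hole_right in the frame of frame between -0.092 and -0.078 m and z of hole_right in the frame of frame between 0.134 and 0.151 m and angle between rack's own z axis and vertical below 0.1 rad and linear speed of rack below 0.02 m/s and angular speed of rack below 0.15 rad/s and contact force between the fingers and rack below 0.1 N), for 0.2 s.
2. the fork, still held, has been lowered across the rack to within 20 mm of the tops of the side boards (y of fork in the frame of rack between -0.03 and 0.03 m and angle between the x axis of fork and the y axis of rack, either way round below 0.3 rad and x of fork in the frame of rack between -0.1 and -0.015 m and z of fork in the frame of rack between 0.055 and 0.085 m and contact force between the fingers and fork above 0.3 N).
At the end, for the whole second after the job is handed in: Hung: both hole centres within 12 mm of the slats' face, 7 mm sideways and -11 to +6 mm in height of their pins' roots, rack upright to 0.1 rad. Fork flat (0.12 rad) on both boards, along the rack to 0.3 rad, middle within 30 mm of the rack's, 25 to 90 mm before its back. Both at rest (x of hole_left in the frame of frame between -0.012 and 0.004 m and y of hole_left in the frame of frame between 0.078 and 0.092 m and z of hole_left in the frame of frame between 0.134 and 0.151 m and x of hole_right in the frame of frame between -0.012 and 0.004 m and y of hole_right in the frame of frame between -0.092 and -0.078 m and z of hole_right in the frame of frame between 0.134 and 0.151 m and angle between rack's own z axis and vertical below 0.1 rad and linear speed of each of rack, fork below 0.02 m/s and angular speed of each of rack, fork below 0.15 rad/s and y of fork in the frame of rack between -0.03 and 0.03 m and angle between the x axis of fork and the y axis of rack, either way round below 0.3 rad and x of fork in the frame of rack between -0.09 and -0.025 m and z of fork in the frame of rack between 0.06 and 0.071 m and angle between fork's own z axis and vertical below 0.12 rad); the robot touches nothing.
It fails at once if pot moved more than 30 mm (distance of pot from where it was at the start of the episode above 0.03 m).
It fails at once if can moved more than 30 mm (distance of can from where it was at the start of the episode above 0.03 m).
It fails at once if hammer moved more than 30 mm (distance of hammer from where it was at the start of the episode above 0.03 m).
It also fails if it takes over 64 s, if anything falls off the work surface, if the arm or the gripper's body presses on something with over 40 N, if the wrist force passes 120 N, or if a joint passes its speed limit or range.

## Robot

A 6-joint arm with a two-finger parallel gripper is mounted at the origin on the work surface. World frame = base frame: x ahead of the robot, y to its left, z up, the work surface at z = 0. Lengths are in m, angles in rad, forces in N, time in s.
With the tool pointing down it reaches from about 0.4 to 0.825 m from the base axis. Payload 7 kg.
Tool frame: the origin (TCP) lies midway between the tips of the shut fingers; the grasp point (between the pads) lies 19 mm behind it (r.grip_point_offset is the distance from the TCP to the grasp point, in m); x points along the fingers, z is the direction in which the jaws open and shut, and the axes are right-handed (so a half turn about x gives the same grasp; the last joint's range is limited). The gripper opens to 85 mm and grips with 20 to 120 N. Pads are 22 mm wide; open, the fingers measure 114 mm over their backs; the gripper's body (76 mm by 85 mm) begins 54 mm behind the grasp point. The pads swing forward as they close: fully open they stand 13 mm farther back than shut.
Start: joints at [1.567, 0.359, 0.012, 0, -1.224, -0.288], TCP at [0.194, 0.646, 0.231] pointing down, gripper open.
Joint ranges: [-3.07, 3.07], [-1.43, 2.12], [-1.02, 1.25], [-3.03, 1.67], [-3.05, -0], [-3.03, 3.03]. Speed limits (rad/s): [2.39, 2.39, 3.01, 3.14, 3.14, 3.14].

## Interface

Orientations are given as a unit quaternion [x, y, z, w].
In Python, from plant import r, optics, spotter gives the robot as it stands.
- The arm moves only by the tool jog_arm, never from a script. Its argument "deltas" is a list of rows, each a list of 6 numbers: the shift along the tool's x, y, z in mm, then the turn, a rotation vector about the tool's x, y, z in degrees. In form: [[dx, dy, dz, rx, ry, rz], ...]. A call has 1 to 8 rows; each row shifts and turns the commanded pose from where the row before left it, along the tool's axes as they then stand; what a row does not reach is not made up. A row lasts 1/12 s, in which the tool goes at most 41.7 mm and 7.16 degrees, less where a joint would pass 70% of its speed; a pose out of reach is approached as far as the arm can. A call with a gripper value outside its range is refused whole. "fingers" is the closure in counts, from 0 (fully open) to 255 (shut), set as the call begins (left out, the last holds). The fingers move at their own pace and stop on an object; "squeeze" is the grip in N (left out, the last holds). Time passes only in rows, so rows that do not move let the fingers close. It gives the time, the measured TCP pose, the force and the opening at its end, in the units of the state.
- r.observe(): the state, without advancing time (a new reading comes with each control period).
- optics.grab_frame(name): name is "scene" or "top" or "wrist"; returns a dict with "frame" (480x640x3 uint8, red, green, blue), "fx", "fy", "cx", "cy" (pixels), "D" ([k1, k2, p1, p2, k3] as OpenCV has them; the pictures are not rectified), "extrinsics" (4x4, takes a point from world to camera coordinates). Camera axes: x right, y down, z forward; pixel columns grow to the right and rows downward; lengths in m; the calibration is good to about 2 mm. A picture is of the moment at which its call begins. There is no depth.
- r.job_done(): hands the job in, once; it reports no verdict.
Trained networks look in a picture, given as the dict that the camera call returned (one of the last four; its "shot" number tells which), for a name from the list of things; names that differ only in an ending like _2 or _b are one class to them, and where a whole thing is asked for, a point or a joint stands for the part that bears it (a point fixed in the world has none). Each returns a list of dicts, best first, with "conf" (0 to 1); they miss things now and then, are a little off and sometimes report something else, mostly with a low value. They report only what shows in the picture. A call takes as long as a camera call. They do not tell look-alikes from the thing itself.
- spotter.cut_out(name, picture): "mask" (480x640 bool, what is visible of it) and "rect" ([left, top, right, bottom] in pixels, round what is visible of it).
The state is a dict: "clock": time; "joint_pos": joint angles; "qd": joint speeds; "joint_efforts": joint torques, N m; "tcp_pos": TCP position; "orientation": TCP orientation; "wrist_force": force on the tool from outside, world axes, zero at the start; "wrist_torque": the same for the moment, N m; "gripper_width": finger opening in m.
Only numpy, scipy, OpenCV 4.12 (cv2) and the standard library are available. Lean on these libraries where they do the work, as an engineer would, in place of code of your own. Each camera call takes 0.05 s, during which the arm holds its last target. There are 200 camera calls.

## Working session

There is one attempt and no reset: what is moved stays moved. The work goes in short steps, Python scripts to look and compute and a tool call to move; the robot and the scene stay as the last step left them, time stands still between calls to the robot, and variables do not carry over. Pictures are saved under pics/ and viewed, about 8 in all and at most 12, crops included, and the job is handed in when it is done.

Besides the shell and the picture viewer there is one more tool, called after "Call:" by a JSON object that holds its "op" and its "data", one argument or row to a line. jog_arm: Moves the arm, as the interface text tells. Its arguments: {"type":"object","properties":{"deltas":{"type":"array"},"fingers":{"type":"number"},"squeeze":{"type":"number"}},"required":["deltas"]}

```bash
mkdir -p pics; ls; cat > h.py <<'E'
import numpy as np, cv2
from scipy.spatial.transform import Rotation as R
from plant import r, optics, spotter
def grab(n,save=None):
    p=optics.grab_frame(n)
    if save: cv2.imwrite('pics/'+save,p['frame'][:,:,::-1])
    return p
def K(p): return np.array([[p['fx'],0,p['cx']],[0,p['fy'],p['cy']],[0,0,1.]])
def ray(p,uv):
    u=cv2.undistortPoints(np.array(uv,float).reshape(-1,1,2),K(p),np.array(p['D'],float)).reshape(-1,2)
    E=np.array(p['extrinsics']);d=np.c_[u,np.ones(len(u))]@E[:3,:3]
    return -E[:3,:3].T@E[:3,3],d
def at_z(p,uv,z):
    o,d=ray(p,uv); return o+d*((z-o[2])/d[:,2])[:,None]
def proj(p,X):
    E=np.array(p['extrinsics']);X=np.array(X,float).reshape(-1,3)
    return cv2.projectPoints(X,cv2.Rodrigues(E[:3,:3])[0],E[:3,3],K(p),np.array(p['D'],float))[0].reshape(-1,2)
def tri(obs): # [(p,uv)]
    A=np.zeros((3,3));b=np.zeros(3)
    for p,uv in obs:
        o,d=ray(p,[uv]);d=d[0]/np.linalg.norm(d[0]);M=np.eye(3)-np.outer(d,d);A+=M;b+=M@o
    return np.linalg.solve(A,b)
E
python3 - <<'E'
from h import *
for n in ('scene','top'):
    p=grab(n,n+'0.png')
    E=np.array(p['extrinsics']); print(n,np.round(-E[:3,:3].T@E[:3,3],3))
    for t in ('frame','rack','fork','hammer','can','pot'):
        for d in spotter.cut_out(t,p):
            m=d['mask'];ys,xs=np.nonzero(m); c=(xs.mean(),ys.mean())
            print(t,round(d['conf'],2),d['rect'],np.round(c,0),np.round(at_z(p,[c],0.02)[0],3))
print(r.observe())
E
```

```text
pics
scene [ 1.137 -0.546  1.282]
frame 0.69 [395.7, 133.8, 475.6, 234.9] [435. 185.] [0.49  0.338 0.02 ]
frame 0.55 [162.9, 336.5, 239.1, 395.0] [195. 363.] [ 0.514 -0.419  0.02 ]
rack 0.92 [253.4, 224.3, 336.3, 322.9] [298. 277.] [ 0.482 -0.112  0.02 ]
rack 0.69 [326.7, 93.4, 371.7, 165.9] [351. 131.] [0.198 0.297 0.02 ]
fork 0.87 [180.6, 238.1, 200.3, 316.4] [186. 277.] [ 0.313 -0.317  0.02 ]
fork 0.55 [163.6, 336.5, 240.5, 397.5] [198. 365.] [ 0.522 -0.416  0.02 ]
hammer 0.98 [321.6, 196.0, 391.6, 250.9] [359. 225.] [0.46 0.1  0.02]
pot 0.74 [394.0, 278.9, 445.0, 337.0] [419. 306.] [0.724 0.053 0.02 ]
pot 0.44 [400.0, 137.1, 478.7, 236.8] [435. 185.] [0.49  0.338 0.02 ]
pot 0.16 [321.5, 194.2, 388.3, 252.4] [359. 225.] [0.459 0.099 0.02 ]
top [ 0.418 -0.039  1.053]
frame 0.66 [142.6, 171.5, 200.2, 286.7] [172. 231.] [0.533 0.313 0.02 ]
rack 0.71 [122.2, 318.6, 219.2, 419.6] [175. 369.] [0.207 0.304 0.02 ]
fork 0.97 [412.5, 282.5, 467.5, 367.2] [439. 323.] [ 0.307 -0.311  0.02 ]
fork 0.85 [456.7, 197.3, 497.3, 275.3] [479. 239.] [ 0.501 -0.415  0.02 ]
hammer 0.8 [237.8, 228.5, 280
[... 235 characters left out ...]
.] [0.764 0.031 0.02 ]
{'clock': 0.7, 'joint_pos': array([ 1.56709736e+00,  3.58514401e-01,  1.18604223e-02, -9.67583084e-06,
       -1.22410541e+00, -2.88097368e-01]), 'qd': array([ 0.00146765, -0.00034683, -0.00026948,  0.00076844,  0.0007108 ,
       -0.00225733]), 'joint_efforts': array([ 1.41572396e-03, -5.82762694e+01,  2.93611926e+01,  6.94066688e+00,
       -6.03145054e-04, -7.45254141e-06]), 'tcp_pos': array([0.19418899, 0.64641344, 0.23133864]), 'orientation': array([ 0.56738437,  0.42200875, -0.56737386,  0.42198399]), 'wrist_force': array([-0.56195227,  0.15674447,  1.23241029]), 'wrist_torque': array([-0.04024726,  0.01591597,  0.02907905]), 'gripper_width': 0.08519597644122165}
```

View pics/scene0.png

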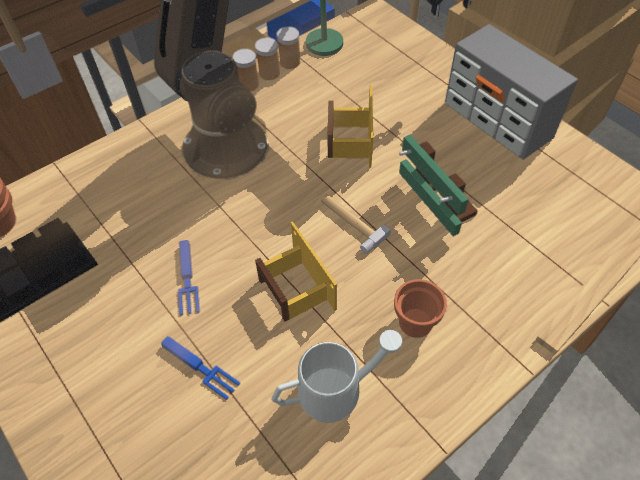

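View pics/top0.png

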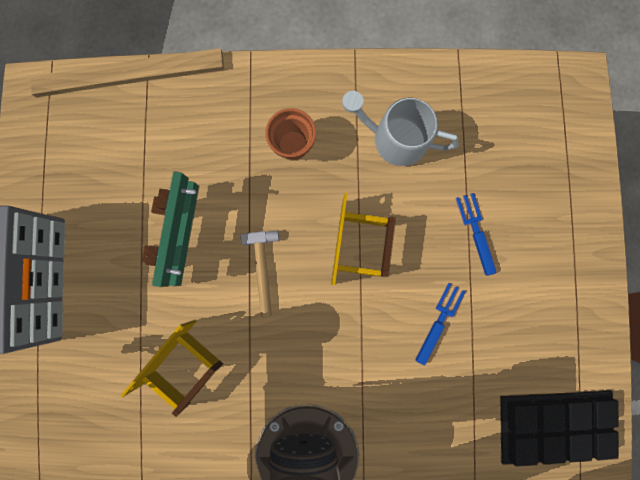

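The top view shows three things. The frame is at (172,231) with its pins pointing to the picture's right (world -y). The target rack is at (365,240) with its plate on the left. The right-most fork is at (478,235). Next I'll fit the poses from colour silhouettes.

```bash
cat > fit.py <<'E'
from h import *
from scipy.optimize import minimize
def box(x0,x1,y0,y1,z0,z1): return np.array([[x,y,z] for x in(x0,x1) for y in(y0,y1) for z in(z0,z1)])/1000.
FRAME=[(box(0,20,-120,120,30,75),1),(box(0,20,-120,120,115,165),1)]
RACK=[(box(-6,0,-100,100,0,115),1),(box(-106,-6,54,66,0,65),1),(box(-106,-6,-66,-54,0,65),1),(box(-120,-106,-66,66,55,90),0)]
FORK=[(box(-100,5,-12,12,0,22),1),(box(5,33,-7,7,0,12),1),(box(33,45,-23,23,0,7),1),(box(33,100,-23,-16,0,7),1),(box(33,100,16,23,0,7),1),(box(33,100,-3.5,3.5,0,7),1)]
def hsv(p): return cv2.cvtColor(p['frame'],cv2.COLOR_RGB2HSV)
def cmask(p,kind,c,rad):
    h=hsv(p);H,S,V=[h[...,i].astype(int) for i in range(3)]
    m={'frame':(H>60)&(H<95)&(S>90),'rack':(H>18)&(H<32)&(S>185),'fork':(H>105)&(H<130)&(S>120)}[kind]
    u=proj(p,[c])[0];yy,xx=np.mgrid[:480,:640];return m&(np.hypot(xx-u[0],yy-u[1])<rad)
S4=3
def render(p,parts,q):
    x,y,a=q[:3];Rz=R.from_euler('z',a);out=np.zeros((480*S4,640*S4),np.uint8)
    for fl in (1,0):
        for b,f in parts:
            if f!=fl: continue
            uv=proj(p,Rz.apply(b)+[x,y,0 if len(q)<4 else q[3]])
            hull=cv2.convexHull((((uv+.5)*S4-.5)*16).round().astype(np.int32))
            cv2.fillConvexPoly(out,hull,255*f,shift=4)
    return cv2.resize(out,(640,480),interpolation=cv2.INTER_AREA)/255.
def fit(ps,kind,parts,q0,rad=90):
    ms=[cv2.GaussianBlur(cmask(p,kind,[q0[0],q0[1],.05],rad).astype(float),(0,0),1.0) for p in ps]
    def cost(q): return sum(((cv2.GaussianBlur(render(p,parts,q),(0,0),1.0)-m)**2).sum()/m.sum() for p,m in zip(ps,ms))
    best=None;q=np.array(q0,float)
    for s in (.02,.006,.002):
        sim=np.vstack([q]+[q+s*np.eye(len(q))[i]*(4 if i==2 else 1) for i in range(len(q))])
        o=minimize(cost,q,method='Nelder-Mead',options=dict(initial_simplex=sim,xatol=1e-4,fatol=1e-5));q=o.x
    return q,o.fun
E
python3 - <<'E'
from fit import *
ps=[grab('top'),grab('scene')]
rows=[]
for k,P,q0 in (('frame',FRAME,[.52,.30,1.5]),('rack',RACK,[.49,-.06,1.45]),('fork',FORK,[.50,-.415,.3])):
    for sel in ([ps[0]],[ps[1]],ps):
        q,c=fit(sel,k,P,q0); print(k,np.round(q,4),round(c,4))
    for i,p in enumerate(ps):
        m=cmask(p,k,[q[0],q[1],.05],90).astype(np.uint8);re=(render(p,P,q)>.5).astype(np.uint8)
        im=p['frame'].copy();cs,_=cv2.findContours(m,0,1);im[m-cv2.erode(m,np.ones((3,3)))>0]=[255,0,255];im[re-cv2.erode(re,np.ones((3,3)))>0]=[255,255,255]
        u=proj(p,[[q[0],q[1],.05]])[0].astype(int);c=im[max(0,u[1]-75):u[1]+75,max(0,u[0]-75):u[0]+75]
        rows.append(cv2.resize(c,(266,266),interpolation=cv2.INTER_NEAREST))
cv2.imwrite('pics/fit.png',np.vstack([np.hstack(rows[0::2]),np.hstack(rows[1::2])])[:,:,::-1])
E
```

```text
frame [0.5206 0.2681 1.4004] 0.0935
frame [0.5122 0.2746 1.3515] 1.8213
frame [0.5188 0.2697 1.3733] 1.9732
rack [ 0.5013 -0.0767  1.4198] 0.0216
rack [ 0.49 -0.06  1.45] inf
rack [ 0.49 -0.06  1.45] inf
fork [ 0.5136 -0.4162  0.2707] 0.2521
fork [ 0.5126 -0.4154  0.2582] 0.4236
fork [ 0.5125 -0.4155  0.257 ] 0.6846fit.py:24: RuntimeWarning: divide by zero encountered in scalar divide
  def cost(q): return sum(((cv2.GaussianBlur(render(p,parts,q),(0,0),1.0)-m)**2).sum()/m.sum() for p,m in zip(ps,ms))
  np.max(np.abs(fsim[0] - fsim[1:])) <= fatol):
```

View pics/fit.png

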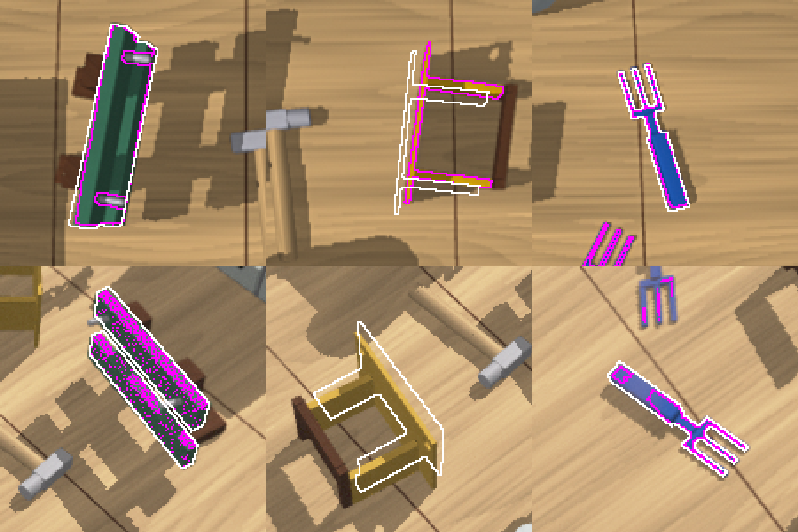

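The top-view fit is good. The scene camera is hazier, so its colour thresholds need lowering.

```bash
python3 - <<'E'
from fit import *
import fit as F
ps=[grab('top'),grab('scene')]
s=ps[1];h=hsv(s)
for k,P,q in (('frame',FRAME,[.5206,.2681,1.4004]),('rack',RACK,[.5013,-.0767,1.4198])):
    m=cv2.erode((render(s,P,q)>.5).astype(np.uint8),np.ones((3,3)))>0
    print(k,np.percentile(h[m],[5,50,95],axis=0).tolist())
    u=proj(s,[[q[0],q[1],.05]])[0];yy,xx=np.mgrid[:480,:640];n=(np.hypot(xx-u[0],yy-u[1])<75)&~cv2.dilate(m.astype(np.uint8),np.ones((15,15))).astype(bool)
    print('bg',np.percentile(h[n],[5,50,95],axis=0).tolist())
def cm2(p,kind,c,rad):
    h=hsv(p);H,S,V=[h[...,i].astype(int) for i in range(3)]
    if p is s: m={'frame':(H>60)&(H<95)&(S>60),'rack':(H>18)&(H<32)&(S>140),'fork':(H>105)&(H<130)&(S>80)}[kind]
    else: m={'frame':(H>60)&(H<95)&(S>90),'rack':(H>18)&(H<32)&(S>185),'fork':(H>105)&(H<130)&(S>120)}[kind]
    u=proj(p,[c])[0];yy,xx=np.mgrid[:480,:640];m=m&(np.hypot(xx-u[0],yy-u[1])<rad)
    return cv2.morphologyEx(m.astype(np.uint8),cv2.MORPH_CLOSE,np.ones((3,3)))>0
F.cmask=cm2
for k,P,q0,rad in (('frame',FRAME,[.5206,.2681,1.4004],75),('rack',RACK,[.5013,-.0767,1.4198],75),('fork',FORK,[.5136,-.4162,.27],52)):
    for sel in ([ps[0]],[ps[1]],ps):
        q,c=fit(sel,k,P,q0,rad); print(k,np.round(q,4),round(c,4))
E
```

```text
frame [[71.0, 73.0, 68.70000000000002], [74.0, 87.0, 76.0], [76.0, 95.0, 133.0]]
bg [[16.0, 89.0, 123.0], [17.0, 94.0, 140.0], [19.0, 99.0, 227.0]]
rack [[20.0, 153.0, 104.0], [21.0, 161.0, 124.0], [22.0, 168.0, 222.0]]
bg [[16.0, 90.0, 123.0], [17.0, 96.0, 209.0], [19.0, 100.0, 226.0]]
frame [0.5213 0.2678 1.4004] 0.0921
frame [0.5191 0.2687 1.3784] 0.0592
frame [0.5198 0.2686 1.3871] 0.1552
rack [ 0.5013 -0.0768  1.4188] 0.0218
rack [ 0.5015 -0.0761  1.4083] 0.0124
rack [ 0.5013 -0.0766  1.4182] 0.0363
fork [ 0.5136 -0.4163  0.2723] 0.0767
fork [ 0.5131 -0.4146  0.2515] 0.1297
fork [ 0.5134 -0.4157  0.2632] 0.2121
```

```bash
cat > plan.py <<'E'
from h import *
def rows(wps,step=40,ang=6.5,dec=0):
    """wps: list of (x,y,z,jaw yaw) m,rad; tool pointing down. prints jog rows from the present pose"""
    s=r.observe();p=np.array(s['tcp_pos']);Q=R.from_quat(s['orientation']);out=[]
    print('t',round(s['clock'],2),'tcp',np.round(p,4),'jaw',np.round(Q.as_matrix()[:,2],3),'ax',np.round(Q.as_matrix()[:,0],3),'q',np.round(s['joint_pos'],2),'F',np.round(s['wrist_force'],1),'w',round(s['gripper_width'],4))
    for w in wps:
        T=np.array(w[:3]);x=np.array([0,0,-1.]);c=[]
        for psi in (w[3],w[3]+np.pi):
            z=np.array([np.cos(psi),np.sin(psi),0]);c.append(R.from_matrix(np.c_[x,np.cross(z,x),z]))
        G=min(c,key=lambda g:(Q.inv()*g).magnitude()) if len(w)<5 else c[w[4]]
        rv=(Q.inv()*G).as_rotvec();n=max(1,int(np.ceil(max(np.linalg.norm(T-p)*1000/step,np.degrees(np.linalg.norm(rv))/ang))))
        if n==1 or True:
            p0=p;Q0=Q
            for i in range(1,n+1):
                tgt=p0+(T-p0)*i/n
                d=np.round(Q.inv().apply(tgt-p)*1000,dec);a=np.round(np.degrees((Q.inv()*(Q0*R.from_rotvec(rv*i/n))).as_rotvec()),1)
                out.append([*d.tolist(),*a.tolist()])
                p=p+Q.apply(d/1000);Q=Q*R.from_rotvec(np.radians(a))
    for i in range(0,len(out),8): print('[' + ','.join('['+','.join(f'{v+0:g}' for v in o)+']' for o in out[i:i+8])+']')
E
python3 - <<'E'
from plan import *
rows([(.36,.35,.26,1.418),(.484,-.188,.17,1.418)])
print()
rows([(.36,.35,.26,1.418,1),(.484,-.188,.17,1.418,1)])
E
```

```text
t 0.9 tcp [0.1942 0.6464 0.2313] jaw [-0.288 -0.958 -0.   ] ax [ 0.  0. -1.] q [ 1.57  0.36  0.01  0.   -1.22 -0.29] F [-1.   0.7  0.1] w 0.0852
[[-3,27,26,-0.9,0,0],[-3,27,27,-0.9,0,0],[-4,26,27,-0.9,0,0],[-3,26,27,-0.8,0,0],[-3,25,28,-0.9,0,0],[-3,25,29,-0.9,0,0],[-3,25,28,-0.9,0,0],[-3,24,29,-0.9,0,0]]
[[-4,24,30,-0.9,0,0],[6,15,37,0,0,0],[7,14,36,0,0,0],[6,15,37,0,0,0],[7,14,36,0,0,0],[6,15,37,0,0,0],[7,14,37,0,0,0],[6,15,36,0,0,0]]
[[7,15,37,0,0,0],[6,14,37,0,0,0],[6,15,36,0,0,0],[7,14,37,0,0,0],[6,15,36,0,0,0],[7,14,37,0,0,0],[6,15,37,0,0,0]]

t 0.9 tcp [0.1942 0.6464 0.2313] jaw [-0.288 -0.958 -0.   ] ax [ 0.  0. -1.] q [ 1.57  0.36  0.01  0.   -1.22 -0.29] F [-1.   0.7  0.1] w 0.0852
[[-3,27,26,-0.9,0,0],[-3,27,27,-0.9,0,0],[-4,26,27,-0.9,0,0],[-3,26,27,-0.8,0,0],[-3,25,28,-0.9,0,0],[-3,25,29,-0.9,0,0],[-3,25,28,-0.9,0,0],[-3,24,29,-0.9,0,0]]
[[-4,24,30,-0.9,0,0],[6,15,37,0,0,0],[7,14,36,0,0,0],[6,15,37,0,0,0],[7,14,36,0,0,0],[6,15,37,0,0,0],[7,14,37,0,0,0],[6,15,36,0,0,0]]
[[7,15,37,0,0,0],[6,14,37,0,0,0],[6,15,36,0,0,0],[7,14,37,0,0,0],[6,15,36,0,0,0],[7,14,37,0,0,0],[6,15,37,0,0,0]]
```

Call:
{"op": "jog_arm", "data": {
  "deltas": [
    [-3, 27, 26, -0.9, 0, 0],
    [-3, 27, 27, -0.9, 0, 0],
    [-4, 26, 27, -0.9, 0, 0],
    [-3, 26, 27, -0.8, 0, 0],
    [-3, 25, 28, -0.9, 0, 0],
    [-3, 25, 29, -0.9, 0, 0],
    [-3, 25, 28, -0.9, 0, 0],
    [-3, 24, 29, -0.9, 0, 0]
  ],
  "fingers": 0,
  "squeeze": 90
}}

```text
clock: 1.57
tcp_pos: [0.342, 0.3816, 0.2568]
orientation: [0.54, 0.457, -0.54, 0.457]
wrist_force: [1.1, 0.3, -0.1]
gripper_width: 0.0853
```

Call:
{"op": "jog_arm", "data": {
  "deltas": [
    [-4, 24, 30, -0.9, 0, 0],
    [6, 15, 37, 0, 0, 0],
    [7, 14, 36, 0, 0, 0],
    [6, 15, 37, 0, 0, 0],
    [7, 14, 36, 0, 0, 0],
    [6, 15, 37, 0, 0, 0],
    [7, 14, 37, 0, 0, 0],
    [6, 15, 36, 0, 0, 0]
  ]
}}

```text
clock: 2.23
tcp_pos: [0.4219, 0.0793, 0.2154]
orientation: [0.537, 0.461, -0.536, 0.461]
wrist_force: [0.9, 0.2, 0.6]
gripper_width: 0.0855
```

Call:
{"op": "jog_arm", "data": {
  "deltas": [
    [7, 15, 37, 0, 0, 0],
    [6, 14, 37, 0, 0, 0],
    [6, 15, 36, 0, 0, 0],
    [7, 14, 37, 0, 0, 0],
    [6, 15, 36, 0, 0, 0],
    [7, 14, 37, 0, 0, 0],
    [6, 15, 37, 0, 0, 0],
    [0, 0, 0, 0, 0, 0]
  ]
}}

```text
clock: 2.9
tcp_pos: [0.4841, -0.1936, 0.1688]
orientation: [-0.537, -0.46, 0.538, -0.459]
wrist_force: [0.3, 1.1, 0.6]
gripper_width: 0.0854
```

```bash
python3 - <<'E'
from plan import *
p=grab('wrist','w1.png');E=np.array(p['extrinsics']);print(np.round(-E[:3,:3].T@E[:3,3],3),np.round(E[2,:3],2))
B=R.from_euler('z',1.418).apply(np.array([[-106,y,90] for y in(-66,66)]+[[-120,y,90] for y in(-66,66)])/1000)+[.5013,-.0767,0]
print(proj(p,B).round())
rows([(.484,-.188,.1,1.418),(.484,-.188,.055,1.418)])
E
```

```text
[ 0.55  -0.205  0.311] [-0.26  0.04 -0.96]
[[289. 138.]
 [293. 351.]
 [314. 138.]
 [315. 350.]]
t 2.95 tcp [ 0.4836 -0.1916  0.1692] jaw [-0.157 -0.988  0.001] ax [-0.002 -0.    -1.   ] q [ 0.    0.16 -0.41  0.   -1.    1.41] F [ 1.1 -0.2 -0.5] w 0.0851
[[35,0,-2,-0.1,0,0.1],[34,0,-2,-0.2,0,0],[23,0,0,0,0,0],[22,0,0,0,0,0]]
```

View pics/w1.png

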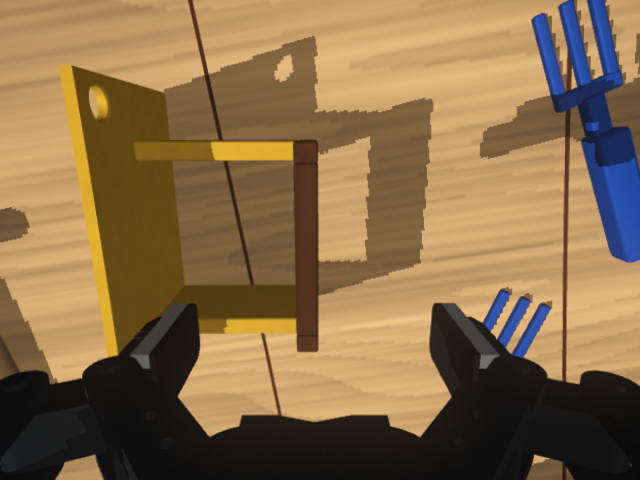

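The wrist view shows the bar at columns 294-318, rows 141-351, within 4 px of the fit. I'll descend and grip.

Call:
{"op": "jog_arm", "data": {
  "deltas": [
    [35, 0, -2, -0.1, 0, 0.1],
    [34, 0, -2, -0.2, 0, 0],
    [23, 0, 0, 0, 0, 0],
    [23, 0, 0, 0, 0, 0],
    [0, 0, 0, 0, 0, 0]
  ]
}}

```text
clock: 3.37
tcp_pos: [0.4819, -0.1834, 0.0517]
orientation: [-0.534, -0.463, 0.536, -0.461]
wrist_force: [-0.3, 0.1, 0.3]
gripper_width: 0.0853
```

Call:
{"op": "jog_arm", "data": {
  "deltas": [
    [0, 0, 0, 0, 0, 0],
    [0, 0, 0, 0, 0, 0],
    [0, 0, 0, 0, 0, 0],
    [0, 0, 0, 0, 0, 0],
    [0, 0, 0, 0, 0, 0],
    [0, 0, 0, 0, 0, 0],
    [0, 0, 0, 0, 0, 0],
    [0, 0, 0, 0, 0, 0]
  ],
  "fingers": 255
}}

```text
clock: 4.03
tcp_pos: [0.4855, -0.1847, 0.0566]
orientation: [0.536, 0.461, -0.535, 0.463]
wrist_force: [-1.7, 0.0, 8.6]
gripper_width: 0.0131
```

```bash
python3 - <<'E'
from plan import *
rows([(.484,-.188,.13,1.418),(.492,-.05,.17,1.418)],step=25)
E
```

```text
t 4.03 tcp [ 0.4855 -0.1847  0.0566] jaw [-0.146 -0.989  0.   ] ax [ 0.004 -0.001 -1.   ] q [ 0.02  0.29 -0.55  0.   -0.73  1.41] F [-1.7  0.   8.6] w 0.0131
[[-24,0,1,0.1,0,-0.1],[-25,-1,1,0.1,0,0],[-24,0,1,0.1,0,-0.1],[-7,-2,-23,0,0,0],[-6,-2,-23,0,0,0],[-7,-2,-23,0,0,0],[-7,-3,-22,0,0,0],[-7,-2,-23,0,0,0]]
[[-6,-2,-23,0,0,0]]
```

Call:
{"op": "jog_arm", "data": {
  "deltas": [
    [-10, 0, 0, 0, 0, 0],
    [-20, 0, 0, 0, 0, 0],
    [-25, 0, 0, 0, 0, 0],
    [-20, 0, 0, 0, 0, 0],
    [-7, -2, -18, 0, 0, 0],
    [-7, -2, -23, 0, 0, 0],
    [-7, -2, -23, 0, 0, 0],
    [-7, -3, -22, 0, 0, 0]
  ]
}}

```text
clock: 4.7
tcp_pos: [0.4875, -0.0972, 0.1588]
orientation: [0.536, 0.461, -0.535, 0.462]
wrist_force: [-0.2, -0.4, -3.7]
gripper_width: 0.0126
```

Call:
{"op": "jog_arm", "data": {
  "deltas": [
    [-7, -2, -23, 0, 0, 0],
    [-3, -2, -23, 0, 0, 0],
    [0, 0, -10, 0, 0, 0],
    [0, 0, 0, 0, 0, 0],
    [0, 0, 0, 0, 0, 0]
  ]
}}

```text
clock: 5.12
tcp_pos: [0.4919, -0.0418, 0.1681]
orientation: [0.535, 0.462, -0.535, 0.463]
wrist_force: [-0.5, -0.3, -4.0]
gripper_width: 0.0127
```

```bash
cat > look.py <<'E'
# fit held rack full 6 dof relative to TCP from top+scene(+wrist) silhouettes
from fit import *
import fit as F
def cm2(p,kind,c,rad):
    h=hsv(p);H,S,V=[h[...,i].astype(int) for i in range(3)]
    hz=p.get('hazy',False)
    m={'frame':(H>60)&(H<95)&(S>(60 if hz else 90)),'rack':(H>18)&(H<32)&(S>(140 if hz else 185)),'fork':(H>105)&(H<130)&(S>(80 if hz else 120))}[kind]
    u=proj(p,[c])[0];yy,xx=np.mgrid[:480,:640];m=m&(np.hypot(xx-u[0],yy-u[1])<rad)
    return cv2.morphologyEx(m.astype(np.uint8),cv2.MORPH_CLOSE,np.ones((3,3)))>0
F.cmask=cm2
def grabs(tag):
    ps=[grab('top',tag+'t.png'),grab('scene',tag+'s.png'),grab('wrist',tag+'w.png')];ps[1]['hazy']=True;return ps
E
python3 - <<'E'
from look import *
from plan import rows
ps=grabs('l1');rows([])
for p,n in zip(ps,'tsw'): print(n,[ (round(d['conf'],2),np.round(d['rect'])) for d in spotter.cut_out('rack',p)][:2])
im=[p['frame'] for p in ps]
cv2.imwrite('pics/l1.png',np.hstack([im[0][150:350,150:450],im[1][130:330,250:500],cv2.resize(im[2],(267,200))])[:,:,::-1][:, :800])
E
```

```text
t 5.27 tcp [ 0.492  -0.0428  0.1679] jaw [-0.147 -0.989  0.   ] ax [ 0.001 -0.001 -1.   ] q [ 0.31  0.11 -0.47  0.   -0.99  1.11] F [-0.1 -0.7 -4.9] w 0.0133
t [(0.57, array([250., 178., 320., 286.]))]
s [(0.7, array([305., 168., 392., 267.])), (0.62, array([343.,  92., 373., 168.]))]
w [(0.6, array([  0.,  39., 342., 440.]))]
```

View pics/l1.png

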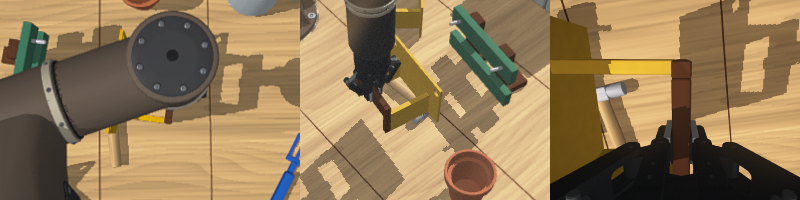

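```bash
cat > held.py <<'E'
from look import *
def render6(p,q):
    Rz=R.from_euler('ZYX',q[3:]);out=np.zeros((1440,1920),np.uint8)
    for fl in (1,0):
        for b,f in RACK:
            if f!=fl: continue
            E=np.array(p['extrinsics']);X=Rz.apply(b)+q[:3]
            uv=proj(p,X);hull=cv2.convexHull((((uv+.5)*3-.5)*16).round().astype(np.int32));cv2.fillConvexPoly(out,hull,255*f,shift=4)
    return cv2.resize(out,(640,480),interpolation=cv2.INTER_AREA)/255.
def heldfit(ps,q0,sig=(.006,.006,.006,.03,.06,.03),crop={}):
    D=[]
    for p in ps:
        h=hsv(p);H,S,V=[h[...,i].astype(int) for i in range(3)];hz=p.get('hazy',False)
        y=(H>18)&(H<32)&(S>(135 if hz else 175))&(V>40)
        bench=(H>=12)&(H<=19)&(V>90)
        near=cv2.dilate((render6(p,q0)>.1).astype(np.uint8),np.ones((41,41)) if not hz else np.ones((15,15)))>0
        w=(y|bench)&near; w=cv2.erode(w.astype(np.uint8),np.ones((2,2)))
        s=1.0 if hz else 2.0
        D.append((p,cv2.GaussianBlur(y.astype(float),(0,0),s),w.astype(float),s,max(1,(y&near).sum())))
    def cost(d):
        q=q0+d*np.array(sig)
        return sum((((cv2.GaussianBlur(render6(p,q),(0,0),s)-y)**2)*w).sum()/n for p,y,w,s,n in D)+2e-3*(d@d)
    d=np.zeros(6)
    for st in (.8,.3):
        o=minimize(cost,d,method='Nelder-Mead',options=dict(initial_simplex=np.vstack([d,d+st*np.eye(6)]),maxfev=500,xatol=.01,fatol=1e-5));d=o.x
    return q0+d*np.array(sig),o.fun,D
def q0_from_tcp():
    s=r.observe();M=R.from_quat(s['orientation']).as_matrix();a=np.arctan2(-M[1,2],-M[0,2])
    Rz=R.from_euler('z',a);t=np.array(s['tcp_pos']);return np.r_[t-Rz.apply([-.113,0,.0545]),a,0,0],t,a
E
python3 - <<'E'
from held import *
p=grab('scene');p['hazy']=True;w=grab('wrist')
q0,t,a=q0_from_tcp();print(np.round(q0,4))
for sel in ([p],[w],[p,w]):
    q,c,D=heldfit(sel,q0);print(np.round(q,4),round(c,4),np.round(R.from_euler('ZYX',q[3:]).apply([[-.113,0,.0545]])+q[:3]-t,4))
ims=[]
for x in (p,w):
    re=(render6(x,q)>.5).astype(np.uint8);im=x['frame'].copy();im[re-cv2.erode(re,np.ones((3,3)))>0]=[255,0,255];ims.append(im)
cv2.imwrite('pics/h1.png',np.hstack([cv2.resize(ims[0][130:300,280:450],(400,400)),cv2.resize(ims[1],(400,400))])[:,:,::-1])
E
```

```text
[0.509  0.0692 0.1137 1.423  0.     0.    ]
[ 0.5084  0.0692  0.1148  1.4211 -0.0048  0.0085] 0.0093 [[-0.0004 -0.0003  0.0006]]
[0.5061 0.0674 0.1123 1.4241 0.005  0.0095] 0.0028 [[-0.0022 -0.0016 -0.0008]]
[0.5062 0.0681 0.1119 1.4211 0.0079 0.0157] 0.0181 [[-0.0021 -0.0008 -0.0009]]
```

View pics/h1.png

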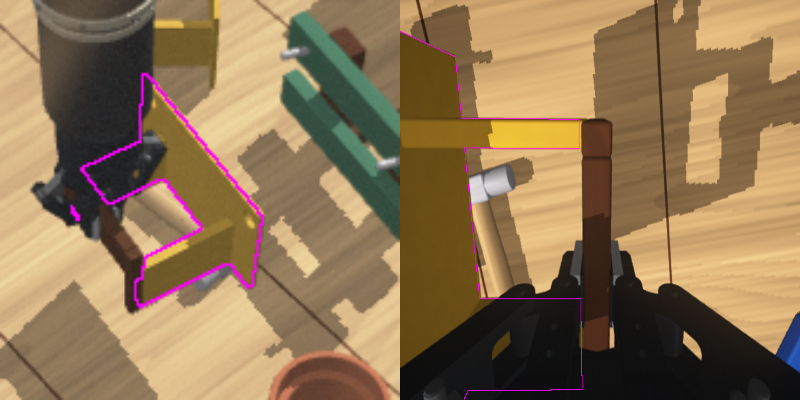

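The overlay matches in both views: the rack is held level with no slip. I'll go to a standoff in front of the pins.

```bash
cat >> plan.py <<'E'
FR=np.array([.5199,.2685]);FA=1.388;CORR=np.array([-.0014,-.0008,-.0003])
def rk(X,lat=0,dz=0,a=FA):
    """tcp waypoint for rack back plane at frame x=X mm (negative=front), holes on the pin axis"""
    o=np.r_[FR,0]+R.from_euler('z',FA).apply([X/1000,lat/1000,0]);o[2]=(50-.268*(X-3)+dz)/1000
    return (*(o-CORR+R.from_euler('z',a).apply([-.113,0,.0545])),a)
E
python3 - <<'E'
from plan import *
rows([rk(-70)],step=25)
E
```

```text
t 5.52 tcp [ 0.4924 -0.0425  0.1682] jaw [-0.147 -0.989  0.   ] ax [ 0.001 -0.    -1.   ] q [ 0.31  0.11 -0.47  0.   -0.99  1.11] F [-0.3 -0.1 -3.9] w 0.0126
[[7,-4,-22,0.3,0,0],[8,-4,-21,0.4,0,0],[7,-4,-22,0.3,0,0],[7,-5,-21,0.3,0,-0.1],[7,-4,-22,0.4,0,0],[8,-5,-21,0.3,0,0]]
```

Call:
{"op": "jog_arm", "data": {
  "deltas": [
    [4, -2, -12, 0, 0, 0],
    [7, -4, -22, 0.3, 0, 0],
    [8, -4, -21, 0.7, 0, 0],
    [7, -5, -21, 0.3, 0, 0],
    [7, -5, -21, 0.4, 0, 0],
    [7, -4, -21, 0.3, 0, 0],
    [4, -2, -11, 0, 0, 0],
    [0, 0, 0, 0, 0, 0]
  ]
}}

```text
clock: 6.18
tcp_pos: [0.4876, 0.0909, 0.1234]
orientation: [0.543, 0.453, -0.543, 0.453]
wrist_force: [0.5, -0.3, -4.1]
gripper_width: 0.0128
```

```bash
python3 - <<'E'
from held import *
from plan import rows,rk,FR,FA
p=grab('scene','s2.png');p['hazy']=True;w=grab('wrist','w2.png')
q0,t,a=q0_from_tcp();print(np.round(q0,4))
for sel in ([p],[p,w]):
    q,c,D=heldfit(sel,q0);print(np.round(q,4),round(c,4))
    H=R.from_euler('ZYX',q[3:]).apply(np.array([[-3,85,95],[-3,-85,95]])/1000)+q[:3]
    print('holes in frame mm',((R.from_euler('z',-FA).apply(H-np.r_[FR,0]))*1000).round(1))
rows([rk(-70)],dec=1)
tips=R.from_euler('z',FA).apply(np.array([[0,85,145],[0,-85,145],[-33,85,154],[-33,-85,154]])/1000)+np.r_[FR,0]
ims=[]
for x in (p,w):
    print(proj(x,tips).round(1).tolist())
    re=(render6(x,q)>.5).astype(np.uint8);im=x['frame'].copy();im[re-cv2.erode(re,np.ones((3,3)))>0]=[255,0,255]
    for u in proj(x,tips):
        u=u.round().astype(int)
        if 0<=u[0]<640 and 0<=u[1]<480: im[u[1],u[0]]=[255,0,0]
    ims.append(im)
cv2.imwrite('pics/h2.png',np.hstack([cv2.resize(ims[0][120:250,330:480],(461,400),interpolation=cv2.INTER_NEAREST),cv2.resize(ims[1],(339,400))])[:,:,::-1])
E
```

```text
[0.5079 0.2006 0.0696 1.39   0.     0.    ]
[ 0.5076  0.2016  0.0706  1.393  -0.0073  0.0082] 0.0022
holes in frame mm [[-72.2  84.1 166.3]
 [-71.3 -85.9 164.9]]
[0.5048 0.1997 0.0685 1.3928 0.008  0.0159] 0.0179
holes in frame mm [[-73.   85.8 164.8]
 [-72.2 -84.2 162.1]]
t 6.28 tcp [0.4876 0.0894 0.1241] jaw [-0.18  -0.984  0.001] ax [ 0.001 -0.001 -1.   ] q [ 0.58  0.17 -0.52  0.   -0.88  0.81] F [ 0.2  0.6 -4.3] w 0.0127
[[-0.2,0.4,0,0.1,0,-0.1]]
[[410.5, 150.5], [450.8, 197.1], [399.5, 152.9], [439.6, 200.1]]
[[-156.7, 535.9], [-360.3, 57.9], [-91.6, 557.6], [-276.4, 54.7]]
```

View pics/h2.png

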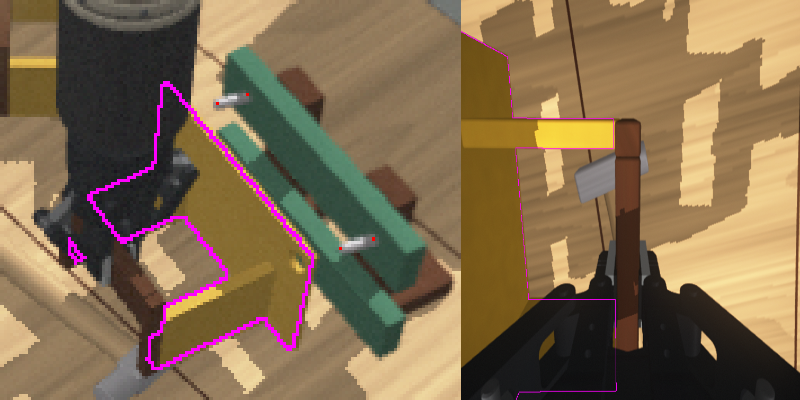

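The pin points projected from the fit land on the pins, and the holes are within about 1 mm of the pin axes. I'll slide on along the 15° line.

Call:
{"op": "jog_arm", "data": {
  "deltas": [
    [2.7, 0, -10, 0, 0, 0],
    [2.7, 0, -10, 0, 0, 0],
    [2.7, 0, -10, 0, 0, 0],
    [2, 0, -7.5, 0, 0, 0],
    [1.4, 0, -5, 0, 0, 0],
    [0, 0, 0, 0, 0, 0]
  ]
}}

```text
clock: 6.78
tcp_pos: [0.4956, 0.1322, 0.1123]
orientation: [0.543, 0.452, -0.543, 0.453]
wrist_force: [0.4, -1.0, -4.0]
gripper_width: 0.0129
```

```bash
cat > chk.py <<'E'
from held import *
from plan import rows,rk,FR,FA
import sys
p=grab('scene',sys.argv[1]+'.png');p['hazy']=True
q0,t,a=q0_from_tcp()
q,c,D=heldfit([p],q0);print(np.round(q,4),round(c,4))
H=R.from_euler('ZYX',q[3:]).apply(np.array([[-3,85,95],[-3,-85,95]])/1000)+q[:3]
print('holes in frame mm',((R.from_euler('z',-FA).apply(H-np.r_[FR,0]))*1000).round(1))
rows([rk(float(sys.argv[2]))],dec=1)
E
python3 chk.py c1 -5
```

```text
[ 0.5154  0.2436  0.0587  1.3906 -0.0077  0.0068] 0.0026
holes in frame mm [[-29.2  84.3 154.3]
 [-28.8 -85.7 153.1]]
t 6.83 tcp [0.4954 0.1317 0.1124] jaw [-0.18  -0.984  0.   ] ax [ 0.001 -0.001 -1.   ] q [ 0.64  0.21 -0.5   0.   -0.86  0.74] F [-0.2  0.1 -3.8] w 0.0123
[[5.5,0.5,-22,0.1,0,-0.1]]
```

Call:
{"op": "jog_arm", "data": {
  "deltas": [
    [1.9, 0.3, -7, 0, 0, 0],
    [1.9, 0.2, -7, 0, 0, 0],
    [1.6, 0, -6, 0, 0, 0],
    [0.8, 0, -3, 0, 0, 0],
    [0, 0, 0, 0, 0, 0]
  ]
}}

```text
clock: 7.25
tcp_pos: [0.5, 0.1541, 0.1062]
orientation: [0.543, 0.452, -0.543, 0.453]
wrist_force: [-0.6, -1.3, -4.2]
gripper_width: 0.0128
```

```bash
python3 chk.py c2 0
```

```text
[ 0.5199  0.2646  0.0529  1.3889 -0.0045  0.01  ] 0.0037
holes in frame mm [[ -7.3  83.4 148.8]
 [ -7.2 -86.6 147.1]]
t 7.3 tcp [0.4999 0.154  0.1063] jaw [-0.18  -0.984  0.   ] ax [ 0.001 -0.001 -1.   ] q [ 0.68  0.23 -0.49  0.   -0.85  0.71] F [ 0.3 -0.  -4.8] w 0.0129
[[0.7,0.1,-4.3,0.1,0,-0.1]]
```

Both pins are well inside, so next I push home in small steps and watch the force.

Call:
{"op": "jog_arm", "data": {
  "deltas": [
    [1, 0, -2.5, 0, 0, 0],
    [0.8, 0, -2, 0, 0, 0],
    [0, 0, -1.5, 0, 0, 0],
    [0, 0, 0, 0, 0, 0]
  ]
}}

```text
clock: 7.63
tcp_pos: [0.4997, 0.1553, 0.1045]
orientation: [-0.541, -0.451, 0.545, -0.454]
wrist_force: [2.7, -20.3, 0.9]
gripper_width: 0.013
```

Call:
{"op": "jog_arm", "data": {
  "deltas": [
    [1, 0, 0, 0, 0, 0],
    [1, 0, 0, 0, 0, 0],
    [0, 0, 0, 0, 0, 0]
  ]
}}

```text
clock: 7.88
tcp_pos: [0.4997, 0.1553, 0.1036]
orientation: [-0.541, -0.451, 0.545, -0.454]
wrist_force: [-3.7, -20.0, 10.5]
gripper_width: 0.0125
```

```bash
python3 chk.py c3 0
```

```text
[ 0.5193  0.2665  0.0504  1.3899 -0.0074  0.0081] 0.0033
holes in frame mm [[ -6.   84.5 146.1]
 [ -5.6 -85.5 144.7]]
t 7.93 tcp [0.4997 0.1553 0.1035] jaw [-0.18  -0.984  0.007] ax [-0.001 -0.006 -1.   ] q [ 0.68  0.24 -0.49  0.01 -0.85  0.71] F [ -3.9 -20.6  10.5] w 0.0131
[[-2.1,0.5,-3,0.1,0.4,0]]
```

Call:
{"op": "jog_arm", "data": {
  "deltas": [
    [1, 0, 0, 0, 0, 0],
    [0, 0, 0, 0, 0, 0],
    [0, 0, 0, 0, 0, 0]
  ]
}}

```text
clock: 8.18
tcp_pos: [0.4998, 0.1553, 0.1034]
orientation: [-0.541, -0.451, 0.545, -0.454]
wrist_force: [-6.6, -20.6, 18.3]
gripper_width: 0.0128
```

Call:
{"op": "jog_arm", "data": {
  "deltas": [
    [0, 0, 0, 0, 0, 0],
    [0, 0, 0, 0, 0, 0],
    [0, 0, 0, 0, 0, 0],
    [0, 0, 0, 0, 0, 0],
    [0, 0, 0, 0, 0, 0],
    [0, 0, 0, 0, 0, 0]
  ],
  "fingers": 0
}}

```text
clock: 8.68
tcp_pos: [0.5013, 0.1601, 0.1018]
orientation: [0.544, 0.452, -0.543, 0.453]
wrist_force: [0.5, -0.2, -0.1]
gripper_width: 0.084
```

```bash
python3 chk.py c4 0; python3 -c "
import cv2;a=cv2.imread('pics/c4.png')[110:260,320:490];cv2.imwrite('pics/c4c.png',cv2.resize(a,(680,600)))"
```

```text
[ 0.5181  0.269   0.0477  1.3895 -0.017   0.0081] 0.006
holes in frame mm [[ -4.6  86.1 143.3]
 [ -4.3 -83.9 141.9]]
t 8.73 tcp [0.5013 0.16   0.1017] jaw [-0.181 -0.984 -0.   ] ax [ 0.002 -0.    -1.   ] q [ 0.68  0.24 -0.49  0.   -0.84  0.71] F [-0.  -0.1  0.9] w 0.0853
[[-3.9,-0.2,1.9,0.1,0,-0.1]]
```

View pics/c4c.png

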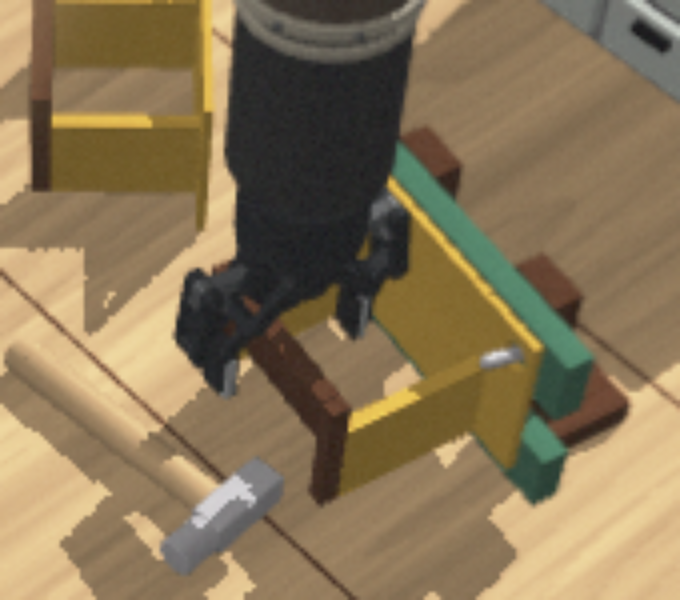

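The rack hangs flush on both pins, with holes at x ≈ -4.5 and z ≈ 142.5, and it has been let go. Next is the fork.

```bash
python3 - <<'E'
from plan import *
rows([(.5013,.16,.25,1.39),(.4985,-.42,.16,1.834)],step=40)
E
```

```text
t 8.73 tcp [0.5013 0.16   0.1017] jaw [-0.181 -0.984 -0.   ] ax [ 0.002 -0.    -1.   ] q [ 0.68  0.24 -0.49  0.   -0.84  0.71] F [-0.  -0.1  0.9] w 0.0853
[[-37,0,0,0,0,0],[-37,0,0,0,0,-0.1],[-37,0,0,0,0,0],[-37,0,0,0,0,0],[6,7,38,-1.7,0,0],[6,5,38,-1.7,0,0],[6,5,39,-1.7,0,0],[6,3,38,-1.7,0,0]]
[[6,3,39,-1.7,0,0],[6,1,39,-1.7,0,0],[6,0,38,-1.7,0,0],[6,-1,39,-1.7,0,0],[6,-3,38,-1.7,0,0],[6,-3,39,-1.7,0,0],[6,-5,38,-1.7,0,0],[6,-6,39,-1.7,0,0]]
[[6,-7,38,-1.7,0,0],[6,-8,37,-1.7,0,0],[6,-9,38,-1.7,0,0]]
```

Call:
{"op": "jog_arm", "data": {
  "deltas": [
    [-20, 0, 0, 0, 0, 0],
    [-37, 0, 0, 0, 0, 0],
    [-37, 0, 0, 0, 0, 0],
    [-37, 0, 0, 0, 0, 0],
    [-17, 7, 38, -1.7, 0, 0],
    [6, 5, 38, -1.7, 0, 0],
    [6, 5, 39, -1.7, 0, 0],
    [6, 3, 38, -1.7, 0, 0]
  ]
}}

```text
clock: 9.4
tcp_pos: [0.4997, 0.0048, 0.232]
orientation: [0.516, 0.484, -0.514, 0.485]
wrist_force: [0.6, 0.5, -0.2]
gripper_width: 0.0854
```

Call:
{"op": "jog_arm", "data": {
  "deltas": [
    [6, 3, 39, -1.7, 0, 0],
    [6, 1, 39, -1.7, 0, 0],
    [6, 0, 38, -1.7, 0, 0],
    [6, -1, 39, -1.7, 0, 0],
    [6, -3, 38, -1.7, 0, 0],
    [6, -3, 39, -1.7, 0, 0],
    [6, -5, 38, -1.7, 0, 0],
    [6, -6, 39, -1.7, 0, 0]
  ]
}}

```text
clock: 10.07
tcp_pos: [0.4983, -0.3061, 0.1834]
orientation: [0.455, 0.541, -0.454, 0.543]
wrist_force: [0.8, 0.4, -0.0]
gripper_width: 0.0852
```

Call:
{"op": "jog_arm", "data": {
  "deltas": [
    [12, -7, 38, -1.7, 0, 0],
    [6, -8, 37, -1.7, 0, 0],
    [6, -9, 38, -1.7, 0, 0],
    [0, 0, 0, 0, 0, 0],
    [0, 0, 0, 0, 0, 0]
  ]
}}

```text
clock: 10.48
tcp_pos: [0.497, -0.4216, 0.1579]
orientation: [0.431, 0.561, -0.431, 0.56]
wrist_force: [0.3, 1.2, -0.6]
gripper_width: 0.0856
```

```bash
python3 - <<'E'
from look import *
from plan import rows,FR,FA
w=grab('wrist','w3.png');t=grab('top','t3.png')
q,c=fit([t],'rack',RACK,[.5181,.269,1.389,.047],75);print('rack top',np.round(q,4),round(c,4),'in frame',(R.from_euler('z',-FA).apply(np.r_[q[:2]-FR,q[3]])*1000).round(1))
q,c=fit([w],'fork',FORK,[.5134,-.4157,.263],400);print('fork wrist',np.round(q,4),round(c,4))
re=(render(w,FORK,q)>.5).astype(np.uint8);im=w['frame'].copy();im[re-cv2.erode(re,np.ones((3,3)))>0]=[255,255,255]
cv2.imwrite('pics/f3.png',np.hstack([cv2.resize(im,(480,360)),cv2.resize(t['frame'][140:320,110:270],(320,360))])[:,:,::-1])
g=R.from_euler('z',q[2]).apply([-.015,0,0])[:2]+q[:2]
rows([(g[0],g[1],.06,q[2]+np.pi/2),(g[0],g[1],.004,q[2]+np.pi/2)],step=30)
E
```

```text
rack top [0.519  0.2689 1.4038 0.0447] 0.065 in frame [ 0.2  0.9 44.7]
fork wrist [ 0.5117 -0.4181  0.2703] 0.1778
t 10.58 tcp [ 0.4978 -0.4196  0.1593] jaw [ 0.259 -0.966  0.   ] ax [ 0.001  0.    -1.   ] q [-0.4   0.37 -0.14 -0.   -1.06  2.24] F [ 0.3 -0.1 -0.4] w 0.0854
[[25,0,1,-0.1,0,0],[25,-1,0,-0.1,0,0],[24,0,1,-0.1,0,0],[25,0,0,-0.1,0,-0.1],[28,0,0,0,0,0],[28,0,0,0,0,0]]
```

View pics/f3.png

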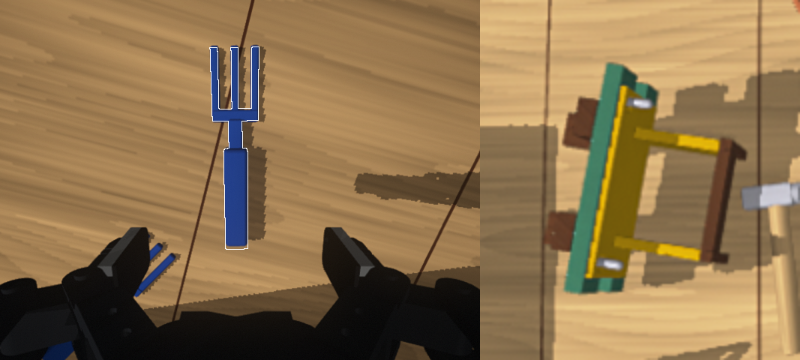

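The fork outline fits in the wrist view, and the top view confirms the rack is home (offset 0.2, 0.9 mm). I'll descend onto the handle.

Call:
{"op": "jog_arm", "data": {
  "deltas": [
    [25, 0, 1, -0.1, 0, 0],
    [25, -1, 0, -0.1, 0, 0],
    [24, 0, 1, -0.1, 0, 0],
    [25, 0, 0, -0.1, 0, 0],
    [30, 0, 0, 0, 0, 0],
    [25, 0, 0, 0, 0, 0],
    [0, 0, 0, 0, 0, 0]
  ],
  "fingers": 0,
  "squeeze": 40
}}

```text
clock: 11.17
tcp_pos: [0.4954, -0.4189, 0.0013]
orientation: [0.428, 0.565, -0.428, 0.561]
wrist_force: [-1.5, 0.6, 0.3]
gripper_width: 0.0856
```

Call:
{"op": "jog_arm", "data": {
  "deltas": [
    [0, 0, 0, 0, 0, 0],
    [0, 0, 0, 0, 0, 0],
    [0, 0, 0, 0, 0, 0],
    [0, 0, 0, 0, 0, 0],
    [0, 0, 0, 0, 0, 0],
    [0, 0, 0, 0, 0, 0],
    [0, 0, 0, 0, 0, 0]
  ],
  "fingers": 255
}}

```text
clock: 11.75
tcp_pos: [0.4987, -0.4225, 0.0074]
orientation: [0.428, 0.561, -0.428, 0.564]
wrist_force: [-0.3, 2.0, 8.1]
gripper_width: 0.0228
```

Call:
{"op": "jog_arm", "data": {
  "deltas": [
    [-10, 0, 0, 0, 0, 0],
    [-30, 0, 0, 0, 0, 0],
    [-40, 0, 0, 0, 0, 0],
    [-40, 0, 0, 0, 0, 0],
    [-40, 0, 0, 0, 0, 0],
    [-40, 0, 0, 0, 0, 0],
    [-30, 0, 0, 0, 0, 0],
    [-10, 0, 0, 0, 0, 0]
  ]
}}

```text
clock: 12.42
tcp_pos: [0.4986, -0.4234, 0.2531]
orientation: [0.429, 0.559, -0.428, 0.567]
wrist_force: [-0.2, -0.8, 0.2]
gripper_width: 0.0226
```

```bash
python3 - <<'E'
from plan import *
w=grab('wrist','w4.png')
o=np.array([.519,.269,0])+R.from_euler('z',1.39).apply([-.056,.015,0])
print(o)
rows([(.45,.0,.25,1.6),(o[0],o[1],.23,1.39)],step=35)
E
```

```text
[0.49417496 0.21660995 0.        ]
t 12.47 tcp [ 0.4987 -0.4233  0.2527] jaw [ 0.267 -0.964  0.007] ax [ 0.009 -0.005 -1.   ] q [-0.41  0.31 -0.02  0.   -1.24  2.25] F [0.9 0.7 1.4] w 0.0232
[[0,5,-32,1.1,0,0],[0,5,-33,1,0.1,-0.1],[0,3,-32,1.1,0,0],[0,4,-33,1.1,0,0],[0,2,-33,1,0,-0.1],[0,2,-32,1.1,0.1,0],[0,2,-33,1,0,-0.1],[0,1,-33,1.1,0,0]]
[[1,0,-33,1.1,0.1,0],[0,0,-32,1,0,-0.1],[0,-1,-33,1.1,0,0],[0,-2,-33,1.1,0,0],[0,-2,-33,1,0.1,-0.1],[3,7,-31,1.7,0,0],[3,7,-31,1.7,0,0],[3,5,-31,1.8,0,0]]
[[3,4,-31,1.7,0,0],[3,4,-31,1.7,0,0],[2,2,-32,1.7,0,0],[3,2,-31,1.8,0,0]]
```

View pics/w4.png

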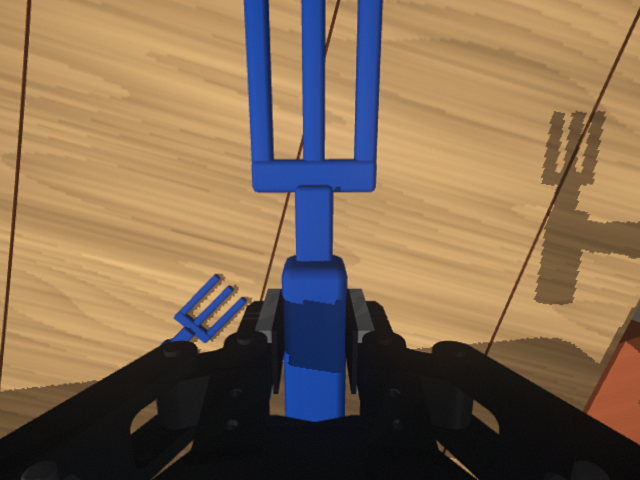

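Call:
{"op": "jog_arm", "data": {
  "deltas": [
    [0, 5, -32, 1.1, 0, 0],
    [0, 5, -33, 1, 0, 0],
    [0, 3, -32, 1.1, 0, 0],
    [0, 4, -33, 1.1, 0, 0],
    [0, 2, -33, 1, 0, 0],
    [0, 2, -32, 1.1, 0, 0],
    [0, 2, -33, 1, 0, 0],
    [0, 1, -33, 1.1, 0, 0]
  ]
}}

```text
clock: 13.13
tcp_pos: [0.4665, -0.16, 0.2453]
orientation: [0.469, 0.529, -0.469, 0.529]
wrist_force: [0.8, 0.2, -0.2]
gripper_width: 0.0233
```

Call:
{"op": "jog_arm", "data": {
  "deltas": [
    [1, 0, -33, 1.1, 0, 0],
    [0, 0, -32, 1, 0, 0],
    [0, -1, -33, 1.1, 0, 0],
    [0, -2, -33, 1.1, 0, 0],
    [0, -2, -33, 1, 0, 0],
    [3, 7, -31, 1.7, 0, 0],
    [3, 7, -31, 1.7, 0, 0],
    [3, 5, -31, 1.8, 0, 0]
  ]
}}

```text
clock: 13.8
tcp_pos: [0.4673, 0.0961, 0.2355]
orientation: [0.516, 0.484, -0.515, 0.485]
wrist_force: [0.7, -0.4, -0.5]
gripper_width: 0.0229
```

Call:
{"op": "jog_arm", "data": {
  "deltas": [
    [3, 4, -31, 1.7, 0, 0],
    [3, 4, -31, 1.7, 0, 0],
    [2, 2, -32, 1.7, 0, 0],
    [3, 2, -25, 1.8, 0, 0],
    [0, 0, -6, 0, 0, 0],
    [0, 0, 0, 0, 0, 0],
    [0, 0, 0, 0, 0, 0]
  ]
}}

```text
clock: 14.38
tcp_pos: [0.4927, 0.2173, 0.224]
orientation: [-0.543, -0.452, 0.543, -0.453]
wrist_force: [1.0, 0.2, -0.6]
gripper_width: 0.023
```

```bash
python3 - <<'E'
from look import *
from plan import rows
w=grab('wrist','w5.png');s=grab('scene','s5.png');s['hazy']=True
st=r.observe();M=R.from_quat(st['orientation']).as_matrix();a=np.arctan2(-M[1,2],-M[0,2])-np.pi/2
t=np.array(st['tcp_pos']);g=t+R.from_euler('z',a).apply([.015,0,-.006])
print('nominal',np.round([g[0],g[1],a,g[2]],4))
for sel,n in (([w],'w'),([s],'s')):
    q,c=fit(sel,'fork',FORK,[g[0],g[1],a,g[2]],400 if n=='w' else 70);print(n,np.round(q,4),round(c,4),'in rack',(R.from_euler('z',-1.39).apply(np.array([q[0]-.519,q[1]-.269,q[3]-.046]))*1000).round(1),round(q[2]+np.pi/2-1.39,3))
print('nominal in rack',(R.from_euler('z',-1.39).apply(g-[.519,.269,.046])*1000).round(1))
o=np.array([.519,.269,0])+R.from_euler('z',1.39).apply([-.056,.015,0])
rows([(o[0],o[1],.14,1.39),(o[0],o[1],.119,1.39)],step=25,dec=1)
im=w['frame'];cv2.imwrite('pics/p5.png',np.hstack([cv2.resize(im,(400,300)),cv2.resize(s['frame'][110:260,320:520],(400,300))])[:,:,::-1])
E
```

```text
nominal [ 0.5076  0.2139 -0.1822  0.2185]
w [ 0.505   0.2136 -0.178   0.2117] 0.132 in rack [-57.    3.8 165.7] 0.003
s [ 0.504   0.2239 -0.203   0.2069] 0.6579 in rack [-47.1   6.6 160.9] -0.022
nominal in rack [-56.2   1.3 172.5]
t 14.48 tcp [0.4928 0.2166 0.2245] jaw [-0.181 -0.983  0.   ] ax [ 0.001 -0.    -1.   ] q [ 0.78  0.14 -0.3   0.   -1.13  0.61] F [ 0.3 -1.9 -1.2] w 0.0231
[[21.1,0.3,-0.1,0,0,0],[21.2,0.3,0,0,0,0],[21.1,0.3,-0.1,-0.1,0,-0.1],[21.1,0.4,0,0,0,0],[21,0,-0.1,0,0,0]]
```

View pics/p5.png

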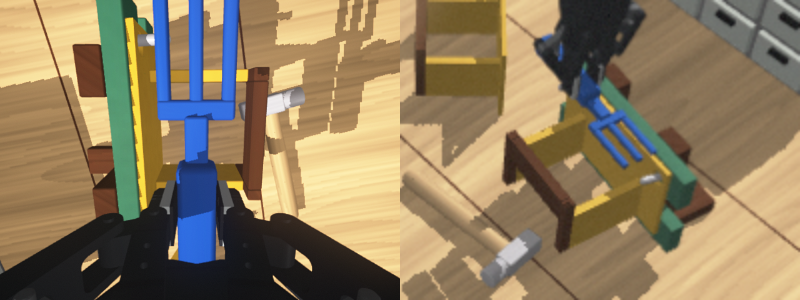

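The fork is lined up along the rack, in the gap between plate and bar. I'll shift it 6 mm outward to clear the right pin's tip, then lower.

Call:
{"op": "jog_arm", "data": {
  "deltas": [
    [5, 0.3, 6, 0, 0, 0],
    [20, 0.3, 0, 0, 0, 0],
    [25, 0.3, 0, 0, 0, 0],
    [25, 0, 0, 0, 0, 0],
    [15, 0, 0, 0, 0, 0],
    [7, 0, 0, 0, 0, 0],
    [0, 0, 0, 0, 0, 0]
  ]
}}

```text
clock: 15.07
tcp_pos: [0.4924, 0.21, 0.1261]
orientation: [-0.543, -0.452, 0.544, -0.453]
wrist_force: [-0.9, -1.2, -1.0]
gripper_width: 0.023
```

Call:
{"op": "jog_arm", "data": {
  "deltas": [
    [2, 0, 0, 0, 0, 0],
    [2, 0, 0, 0, 0, 0],
    [2, 0, 0, 0, 0, 0],
    [0, 0, 0, 0, 0, 0]
  ]
}}

```text
clock: 15.4
tcp_pos: [0.4934, 0.2118, 0.1219]
orientation: [0.544, 0.452, -0.543, 0.453]
wrist_force: [0.3, -0.6, -1.5]
gripper_width: 0.0232
```

Call:
{"op": "jog_arm", "data": {
  "deltas": [
    [1, 0, 0, 0, 0, 0],
    [1, 0, 0, 0, 0, 0],
    [0, 0, 0, 0, 0, 0]
  ]
}}

```text
clock: 15.65
tcp_pos: [0.4932, 0.2117, 0.1195]
orientation: [0.544, 0.452, -0.543, 0.453]
wrist_force: [-0.5, -0.2, -0.9]
gripper_width: 0.0228
```

Call:
{"op": "jog_arm", "data": {
  "deltas": [
    [1, 0, 0, 0, 0, 0],
    [1, 0, 0, 0, 0, 0],
    [0, 0, 0, 0, 0, 0]
  ]
}}

```text
clock: 15.9
tcp_pos: [0.4935, 0.2116, 0.1188]
orientation: [0.544, 0.452, -0.543, 0.453]
wrist_force: [-5.9, -1.3, 10.6]
gripper_width: 0.023
```

Contact made at 10 N. I'll ease off slightly and open only part way, so the fingers stay clear of the plate and bar.

Call:
{"op": "jog_arm", "data": {
  "deltas": [
    [-0.7, 0, 0, 0, 0, 0],
    [0, 0, 0, 0, 0, 0]
  ]
}}

```text
clock: 16.07
tcp_pos: [0.4935, 0.2116, 0.119]
orientation: [0.544, 0.452, -0.543, 0.453]
wrist_force: [-2.1, -2.1, 6.8]
gripper_width: 0.023
```

Call:
{"op": "jog_arm", "data": {
  "deltas": [
    [0, 0, 0, 0, 0, 0],
    [0, 0, 0, 0, 0, 0],
    [0, 0, 0, 0, 0, 0],
    [0, 0, 0, 0, 0, 0],
    [0, 0, 0, 0, 0, 0]
  ],
  "fingers": 138
}}

```text
clock: 16.48
tcp_pos: [0.4932, 0.2116, 0.118]
orientation: [0.544, 0.452, -0.543, 0.453]
wrist_force: [0.4, 0.5, 0.0]
gripper_width: 0.0391
```

Released with zero force. I'll rise straight up, move aside and check.

Call:
{"op": "jog_arm", "data": {
  "deltas": [
    [-10, 0, 0, 0, 0, 0],
    [-20, 0, 0, 0, 0, 0],
    [-30, 0, 0, 0, 0, 0],
    [-35, 0, 0, 0, 0, 0],
    [-35, 0, 0, 0, 0, 0],
    [-20, 0, 30, 0, 0, 0],
    [0, 0, 40, 0, 0, 0],
    [0, 0, 40, 0, 0, 0]
  ]
}}

```text
clock: 17.15
tcp_pos: [0.4733, 0.1032, 0.2705]
orientation: [0.545, 0.452, -0.541, 0.454]
wrist_force: [0.8, 0.5, 0.0]
gripper_width: 0.039
```

Call:
{"op": "jog_arm", "data": {
  "deltas": [
    [0, 0, 40, 0, 0, 0],
    [0, 0, 40, 0, 0, 0],
    [0, 0, 40, 0, 0, 0],
    [0, 0, 40, 0, 0, 0],
    [0, 0, 40, 0, 0, 0],
    [0, 0, 20, 0, 0, 0],
    [0, 0, 0, 0, 0, 0],
    [0, 0, 0, 0, 0, 0]
  ]
}}

```text
clock: 17.82
tcp_pos: [0.433, -0.1139, 0.2689]
orientation: [0.545, 0.451, -0.543, 0.452]
wrist_force: [0.4, -0.2, -0.6]
gripper_width: 0.0391
```

```bash
python3 - <<'E'
from look import *
from plan import rows,FR,FA
rows([])
t=grab('top','t6.png');s=grab('scene','s6.png');s['hazy']=True
for sel,n in (([t],'top'),([s],'scene'),([t,s],'both')):
    f,c2=fit(sel,'fork',FORK,[.508,.21,-.183,.11],75)
    print(n,'fork',np.round(f,4),round(c2,3),'in rack',(R.from_euler('z',-FA).apply(np.array([f[0]-FR[0],f[1]-FR[1],f[3]-.046]))*1000).round(1),'ang',round(f[2]+np.pi/2-FA,3))
q,c=fit([t,s],'rack',RACK,[.519,.269,1.39,.046],75);print('rack in frame',(R.from_euler('z',-FA).apply(np.r_[q[:2]-FR,q[3]])*1000).round(1),q[2]-FA,c)
cv2.imwrite('pics/e6.png',np.hstack([cv2.resize(t['frame'][140:320,110:290],(400,400)),cv2.resize(s['frame'][110:260,340:490],(400,400))])[:,:,::-1])
E
```

```text
t 17.82 tcp [ 0.433  -0.1139  0.2689] jaw [-0.184 -0.983 -0.   ] ax [ 0.003 -0.    -1.   ] q [ 0.19 -0.05 -0.4   0.   -1.22  1.2 ] F [ 0.4 -0.2 -0.6] w 0.0391
top fork [ 0.6286  0.3694 -0.085  -0.5078] 0.354 in rack [ 119.   -88.5 -553.8] ang 0.098
scene fork [ 0.5095  0.2099 -0.1787  0.112 ] 0.053 in rack [-59.5  -0.4  66. ] ang 0.004
both fork [ 0.5098  0.2111 -0.1843  0.1098] 0.854 in rack [-58.2  -0.5  63.8] ang -0.002
rack in frame [ 0.2  0.4 45.7] 0.014562811791655417 0.8748253897320566
```

View pics/e6.png

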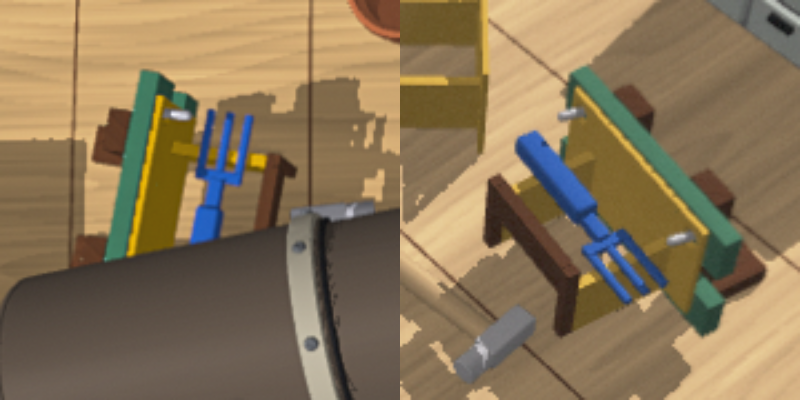

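The scene view shows the fork flat across both boards at (-59.5, -0.4, 66) mm in the rack, 0.004 rad off. The top-only fork fit failed because the arm covered it. The rack is home and the arm is clear, so I'm handing in.

```bash
python3 -c "
from plant import r
print(r.job_done())"
```

```text
the job is handed in; nothing more can be done
None
```

The yellow rack (the right-most one) hangs on both pins with its back against the slats. The right-most blue fork lies flat across its side boards. I handed the job in at about 18 s of the 64 s; it reports no verdict.

**Rack:** the last camera fit put it 0.2 mm (depth) and 0.4 mm (sideways) from its ideal place, with its underside at about 46 mm. The hole centres, measured just after letting go, were at about x -4.5 mm and z 142 mm, inside the limits.

**Fork:** I lowered it until I felt contact (about 10 N), then let go. From the scene camera it lies at x -59.5, y -0.4, z 66 mm in the rack's axes, 0.004 rad off its line. I judged flatness by eye, as the fit did not include tilt.

**Checks that failed or disagreed:**
- The top camera's fork fit failed because the arm covered part of the view, which also weakened the combined fits, including the rack figures above.
- The top and scene cameras differed by about 0.02 rad on the frame's direction; I used the middle.

I kept clear of the pot, can and hammer, and saw nothing move them, but I did not re-measure their positions.

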